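# Sort four flanged fittings onto their gauge plates

### The job

On the goods-in bench the four brass pipe fittings stand on the wrong gauge plates. Move them so that each one stands in the middle of the plate whose outline matches its own flange (round, square, triangular, oblong); which way it is turned does not matter, and the empty rubber mat is free for parking one on the way. Keep the fittings upright throughout, let go of them all, and do not knock over the glass jar.

Things in the scene. Friction and masses are not known exactly. Their poses are not given: they have to be found in the camera images.
- fit_round: Loose brass pipe fitting, 70 mm tall, 220 to 450 g, upright: a plain round neck 40 mm in diameter on a 10 mm thick foot flange, which is a round disc, 70 mm in diameter, six bolt holes. The four differ only in the flange. Origin: centre of the underside; z up along the neck.
- fit_square: Loose brass pipe fitting, 70 mm tall, 220 to 450 g, upright: a plain round neck 40 mm in diameter on a 10 mm thick foot flange, which is square, 62 x 62 mm, four bolt holes. The four differ only in the flange. Origin: centre of the underside; z up along the neck; x and y square to its sides.
- fit_triangle: Loose brass pipe fitting, 70 mm tall, 220 to 450 g, upright: a plain round neck 40 mm in diameter on a 10 mm thick foot flange, which is triangular with rounded corners, the corners reaching 44 mm and the sides lying 29 mm from the axis, three bolt holes. The four differ only in the flange. Origin: centre of the underside; z up along the neck; x points to one corner.
- fit_oblong: Loose brass pipe fitting, 70 mm tall, 220 to 450 g, upright: a plain round neck 40 mm in diameter on a 10 mm thick foot flange, which is oblong with half-round ends, 88 mm along x, 44 mm along y, two bolt holes. The four differ only in the flange. Origin: centre of the underside; z up along the neck; x is the long way.
- plate_round: Flat white-painted metal gauge plate, 5 mm thick, fixed to the bench, with a thin black rim 3 mm wider, its outline a disc 110 mm in diameter: for the fitting with that flange. Another fitting stands on it at the start. Origin: centre of its underside, at bench height; z up.
- plate_square: Flat white-painted metal gauge plate, 5 mm thick, fixed to the bench, with a thin black rim 3 mm wider, its outline a square of 98 x 98 mm, x and y square to its sides: for the fitting with that flange. Another fitting stands on it at the start. Origin: centre of its underside, at bench height; z up.
- plate_triangle: Flat white-painted metal gauge plate, 5 mm thick, fixed to the bench, with a thin black rim 3 mm wider, its outline a triangle with rounded corners, the corners reaching 64 mm and the sides lying 41 mm from the centre, x points to one corner: for the fitting with that flange. Another fitting stands on it at the start. Origin: centre of its underside, at bench height; z up.
- plate_oblong: Flat white-painted metal gauge plate, 5 mm thick, fixed to the bench, with a thin black rim 3 mm wider, its outline an oblong with half-round ends, 132 mm along x, 72 mm along y: for the fitting with that flange. Another fitting stands on it at the start. Origin: centre of its underside, at bench height; z up.
- spare_mat: Black, grey-ribbed rubber mat, 110 mm along x by 80 mm along y, 5 mm thick, fixed to the bench, empty at the start: free room to park one fitting. The five places (four plates and mat) change places from start to start and lie at least 140 mm apart, centre to centre. Origin: centre of its underside, on the bench top; z up.
- jar: Loose amber glass jar with a black cap and paper label, 40 mm in diameter, 85 mm tall, standing behind the plates, its axis 100 mm or more from every place's centre. Not to be knocked over. Origin: centre of its underside; z up. Other small things on the bench near the plates (nut, seal, plug, tape, marker) are under 30 mm tall.

How it is judged:
By the outcome, as a careful person would: the job done as asked, in the order asked, and still so for the second after the job is handed in, with the robot touching nothing.
It also fails if it takes over 120 s, if anything falls off the work surface, if the arm or the gripper's body presses on something with over 40 N, if the wrist force passes 120 N, or if a joint passes its speed limit or range.

### The arm

A 7-joint arm with a two-finger parallel gripper is mounted at the origin on the work surface. World frame = base frame: x ahead of the robot, y to its left, z up, the work surface at z = 0. Lengths are in m, angles in rad, forces in N, time in s.
With the tool pointing down it reaches from about 0.4 to 0.875 m from the base axis. Payload 19.3 kg.
Tool frame: the origin (TCP) lies at the very end of the fingers, on their centre line; the grasp point (between the pads) lies 19 mm behind it; z points along the fingers, y is the line along which they close (so a half turn about z gives the same grasp; the last joint's range is limited). The gripper opens to 85 mm and grips with 20 to 120 N. Pads are 22 mm wide; open, the fingers measure 114 mm over their backs; the gripper's body (76 mm by 85 mm) begins 54 mm behind the grasp point. The pads swing forward as they close: fully open they stand 13 mm farther back than shut.
Start: joints at [1.109, 0.521, -0.036, 1.599, 0.021, 1.021, -0.113], TCP at [0.239, -0.578, 0.231] pointing down, gripper open.
Joint ranges: [-2.91, 2.91], [-0.3, 2.13], [-1.5, 1.42], [0.17, 2.43], [-1.26, 4.41], [0.16, 1.93], [-2.52, 2.52]. Speed limits (rad/s): [1.89, 1.89, 2.39, 2.39, 3.01, 3.01, 3.01].

### API

Orientations are given as [roll, pitch, yaw] about the fixed x, y, z axes, in that order (R = Rz(yaw) Ry(pitch) Rx(roll)).
In Python, from workcell import bot gives the robot as it stands.
- The arm moves only by the shell command python3 -m crank 'ROWS' [FORCE]. ROWS is a JSON object of lists of equal length, an entry for each row: "travel": the shift along the world's x, y, z in cm, a list of three; "turn": the turn, a rotation vector about the world's x, y, z in degrees, a list of three; "gripper": the closure, from 0 (fully open) to 1 (shut). A call has exactly 5 rows; each row is the pose to reach, as a shift and turn from the pose commanded when the call began; what a row does not reach only later rows make up. A row lasts 1/10 s, in which the tool goes at most 50 mm and 8.59 degrees, less where a joint would pass 70% of its speed; a pose out of reach is approached as far as the arm can. A call with a gripper value outside its range is refused whole. The fingers move at their own pace and stop on an object; FORCE is the grip in N (left out, the last holds). Time passes only in rows, so rows that repeat a pose let the fingers close, or fill a call up. It gives the time, the measured TCP pose, the force, the opening and the grip force at its end, in the units of the state.
- bot.observe(): the state, without advancing time (a new reading comes with each control period).
- bot.grab_frame(name): name is "scene" or "side" or "wrist"; returns a dict with "pixels" (384x512x3 uint8, red, green, blue), "fx", "fy", "cx", "cy" (pixels), "extrinsics" (4x4, takes a point from world to camera coordinates). Camera axes: x right, y down, z forward; pixel columns grow to the right and rows downward; lengths in m; the calibration is good to about 2 mm. A picture is of the moment at which its call begins. There is no depth.
- bot.job_done(): hands the job in; it is judged then, once.
The state is a dict: "clock": time; "qpos": joint angles; "qd": joint speeds; "joint_efforts": joint torques, N m; "position": TCP position; "tool_rot": TCP orientation; "force": force on the tool from outside, world axes, zero at the start; "moment": the same for the moment, N m; "grip_width": finger opening in m; "finger_force": force on a finger pad.
Only numpy, scipy, OpenCV 4.12 (cv2) and the standard library are available. Lean on these libraries where they do the work, as an engineer would, in place of code of your own. Each camera call takes 0.05 s, during which the arm holds its last target. There are 200 camera calls.

## Working session

There is one attempt and no reset: what is moved stays moved. The work goes in short steps, Python scripts to look and compute and a shell command to move; the robot and the scene stay as the last step left them, time stands still between calls to the robot, and variables do not carry over. Pictures are saved under pics/ and viewed, at most 14 in all, crops included, and the job is handed in when it is done.

```bash
ls; mkdir -p pics; python3 - <<'E'
from workcell import bot
import cv2,numpy as np,pickle
d={}
for n in ("scene","side","wrist"):
    f=bot.grab_frame(n); d[n]=f; cv2.imwrite(f"pics/{n}0.png",f["pixels"][:,:,::-1])
    print(n,f["fx"],f["cx"],f["cy"],np.linalg.inv(f["extrinsics"]).round(3).tolist())
pickle.dump(d,open("f0.pkl","wb"))
a=np.hstack([d["scene"]["pixels"],d["side"]["pixels"]])
s=bot.observe();print(s["clock"],s["position"],s["tool_rot"],s["grip_width"])
E
```

```text
pics
scene 447.0956354475345 250.9828056705524 198.57073315915167 [[0.28, 0.671, -0.687, 1.305], [0.96, -0.18, 0.215, -0.2], [0.021, -0.719, -0.694, 0.777], [0.0, 0.0, 0.0, 1.0]]
side 420.1230716155675 265.72629650641903 192.49438062565443 [[-0.957, -0.148, 0.249, 0.405], [-0.29, 0.503, -0.814, 0.701], [-0.005, -0.852, -0.524, 0.477], [0.0, 0.0, 0.0, 1.0]]
wrist 278.43870930394564 256.6818138271393 189.06963689479957 [[0.381, -0.884, -0.272, 0.307], [-0.924, -0.365, -0.11, -0.549], [-0.002, 0.293, -0.956, 0.374], [0.0, 0.0, 0.0, 1.0]]
0.15 [ 0.2385232  -0.57743117  0.23085362] [-3.14070627e+00  8.28190893e-05  3.91749171e-01] 0.08545774013162782
```

View pics/scene0.png

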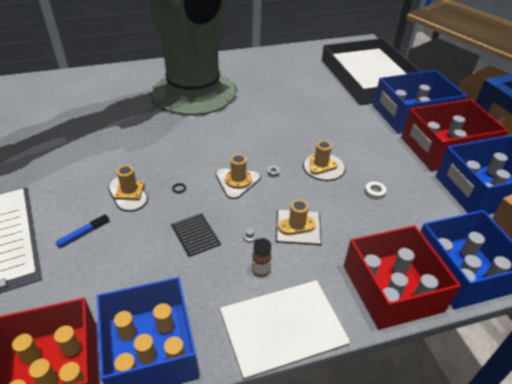

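View pics/side0.png

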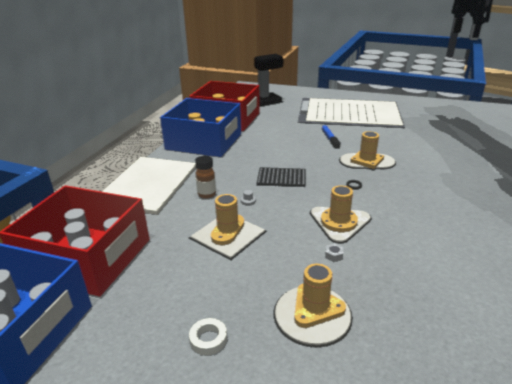

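The left oblong plate at scene (128,190) holds the square fitting. The triangle plate at (238,178) holds the round one, the round plate at (323,165) the triangular one, and the square plate at (299,225) the oblong one. The mat at (196,234) is empty and the jar stands at (261,257). So the job is two swaps. Next I enlarge for measuring.

```bash
python3 - <<'E'
import cv2,pickle
d=pickle.load(open("f0.pkl","rb"))
for n,(x,y,w,h),k in (("scene",(100,135,260,140),3),("side",(180,120,240,230),2.6)):
    c=d[n]["pixels"][y:y+h,x:x+w,::-1]
    cv2.imwrite(f"pics/{n}crop.png",cv2.resize(c,None,fx=k,fy=k,interpolation=cv2.INTER_CUBIC))
E
```

```text
(no output)
```

View pics/scenecrop.png

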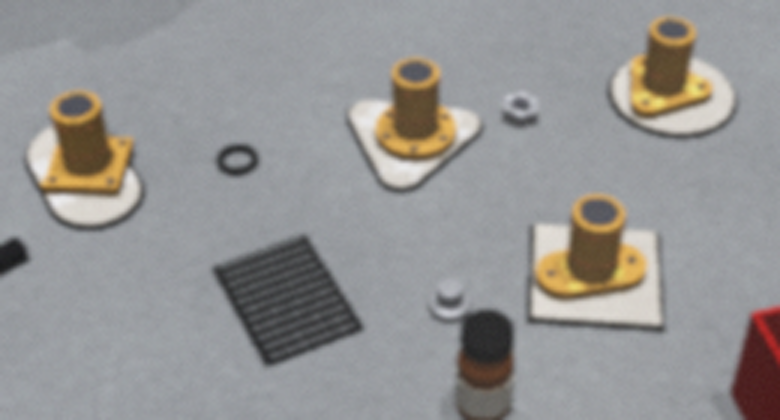

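View pics/sidecrop.png

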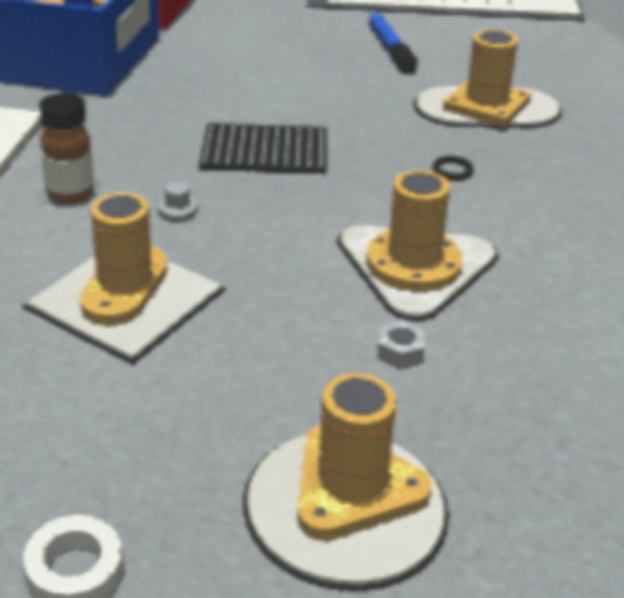

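Both crops show the plate outlines and neck tops clearly. Neck tops in the scene crop are square (76,105), round (415,71), triangle (672,30) and oblong (598,211). I fit the poses from points on these outlines.

```bash
cat > geo.py <<'E'
import numpy as np, pickle
from scipy.optimize import least_squares
def ray(f,uv):
    T=np.linalg.inv(f["extrinsics"]); uv=np.atleast_2d(uv).astype(float)
    c=np.c_[(uv[:,0]-f["cx"])/f["fx"],(uv[:,1]-f["cy"])/f["fy"],np.ones(len(uv))]
    return T[:3,3],c@T[:3,:3].T
def onz(f,uv,z):
    o,r=ray(f,uv); return (o+r*((z-o[2])/r[:,2])[:,None])[:,:2]
def tri(fs,uvs):
    A=[];b=[]
    for f,uv in zip(fs,uvs):
        o,r=ray(f,uv); r=r[0]/np.linalg.norm(r[0]); P=np.eye(3)-np.outer(r,r); A.append(P); b.append(P@o)
    return np.linalg.lstsq(np.vstack(A),np.hstack(b),rcond=None)[0]
def box(p,hx,hy):
    q=abs(p)-[hx,hy]; return np.where((q>0).any(1),np.linalg.norm(np.maximum(q,0),axis=1),q.max(1))
def trisdf(p,R,s):   # rounded triangle: corner reach R, side s
    r=2*s-R; a=s-r; V=2*a*np.array([[np.cos(t),np.sin(t)] for t in (0,2*np.pi/3,4*np.pi/3)])
    d=[]
    for i in range(3):
        A,B=V[i],V[(i+1)%3]; t=np.clip((p-A)@(B-A)/((B-A)@(B-A)),0,1); d.append(np.linalg.norm(p-A-t[:,None]*(B-A),axis=1))
    n=np.array([[np.cos(t),np.sin(t)] for t in (np.pi/3,np.pi,-np.pi/3)])
    m=(p@n.T-a).max(1); d=np.min(d,0); return np.where(m<0,-d,d)-r
S=dict(round=lambda p:np.linalg.norm(p,axis=1)-.055, square=lambda p:box(p,.049,.049),
 oblong=lambda p:np.linalg.norm(np.c_[np.maximum(abs(p[:,0])-.030,0),p[:,1]],axis=1)-.036,
 triangle=lambda p:trisdf(p,.064,.041), mat=lambda p:box(p,.055,.040))
def fit(sdf,P):
    best=None
    for y in np.arange(0,np.pi,np.pi/12):
        def g(v):
            c,s=np.cos(v[2]),np.sin(v[2]); return sdf((P-v[:2])@np.array([[c,-s],[s,c]]))
        o=least_squares(g,[*P.mean(0),y],loss='soft_l1',f_scale=.002)
        if best is None or o.cost<best.cost: best=o
    return best.x,best.fun
E
cat > m0.py <<'E'
from geo import *
d=pickle.load(open("f0.pkl","rb")); sc,si=d["scene"],d["side"]
def cs(p): return (np.atleast_2d(p)+.5)/3-.5+[100,135]
def cd(p): return (np.atleast_2d(p)+.5)/2.6-.5+[180,120]
tops=dict(square=((76,105),(495,38)),round=((415,71),(421,183)),triangle=((672,30),(359,397)),oblong=((598,211),(120,207)))
for n,(a,b) in tops.items():
    print("fit",n,tri((sc,si),(cs(a),cd(b))).round(4),onz(sc,cs(a),.075).round(4),onz(si,cd(b),.075).round(4))
print("jar",tri((sc,si),(cs((487,322)),cd((63,103)))).round(3))
PL=dict(oblong=([(27,160),(45,125),(60,210),(90,225),(125,214),(143,187)],[(415,103),(425,92),(425,117),(445,124),(530,124),(555,115),(560,103),(548,91)]),
triangle=([(347,112),(362,98),(478,115),(481,128),(410,187),(390,186),(372,155),(445,160)],[(338,240),(350,228),(490,238),(495,255),(440,305),(415,315),(395,305),(350,265)]),
round=([(611,90),(625,66),(640,120),(675,133),(715,122),(735,95),(718,65)],[(246,500),(258,460),(300,563),(355,582),(420,555),(446,505),(430,465)]),
square=([(533,227),(659,233),(662,325),(529,321)],[(27,304),(132,358),(223,289)]),
mat=([(215,268),(307,236),(361,328),(268,363)],[(207,124),(328,127),(327,171),(200,167)]))
for n,(a,b) in PL.items():
    A,B=onz(sc,cs(a),.005),onz(si,cd(b),.005); v,r=fit(S[n],np.r_[A,B]); va,_=fit(S[n],A); vb,_=fit(S[n],B)
    print("plate",n,v[:2].round(4),np.degrees(v[2]).round(0),"sc",va[:2].round(4),"si",vb[:2].round(4),"res mm",(r*1e3).round(1))
E
python3 m0.py
```

```text
fit square [ 0.4362 -0.2462  0.0736] [[ 0.4366 -0.2464]] [[ 0.4366 -0.2412]]
fit round [0.4644 0.0274 0.0744] [[0.4642 0.0271]] [[0.4646 0.0294]]
fit triangle [0.4651 0.2578 0.0736] [[0.4667 0.2568]] [[0.465  0.2594]]
fit oblong [0.658  0.1166 0.0736] [[0.659  0.1158]] [[0.6573 0.1189]]
jar [0.75  0.002 0.085]
plate oblong [ 0.4354 -0.2501] 18.0 sc [ 0.4372 -0.2519] si [ 0.436  -0.2443] res mm [ 1.5  5.7  1.5  5.   1.4 -1.8  2.4 -0.6  6.7  7.9  6.6  1.   1.9  4.9]
plate triangle [0.4637 0.0244] 98.0 sc [0.4657 0.0235] si [0.463  0.0256] res mm [ 2.5  4.4 -0.3  2.4  2.7  4.9  0.6  1.3  0.9 -1.2  4.7  2.8  0.5  2.1
 -0.9  6.5]
plate round [0.4673 0.2674] 153.0 sc [0.4668 0.2688] si [0.4673 0.2652] res mm [ 0.9 -2.  -1.9  2.8 -1.8  1.   5.3  0.8  1.8 -2.7  1.4 -1.6  1.3  3. ]
plate square [0.6569 0.1234] 70.0 sc [0.6611 0.12  ] si [0.6541 0.1267] res mm [2.7 0.9 2.6 7.8 1.2 2.6 5.3]
plate mat [ 0.6166 -0.1138] 12.0 sc [ 0.6202 -0.1165] si [ 0.6148 -0.1119] res mm [ 0.6 -3.   1.8  0.9 -1.   1.   1.7  2.7]
```

The neck tops triangulate to z ≈ 74 mm against an expected 75 mm, and the plates sit at plausible distances. First I go above the square fitting.

```bash
python3 -m crank '{"travel":[[2,3.3,0],[4,6.7,0],[6,10,0],[8,13.4,0],[10,16.7,0]],"turn":[[0,0,0],[0,0,0],[0,0,0],[0,0,0],[0,0,0]],"gripper":[0,0,0,0,0]}' 60
python3 -m crank '{"travel":[[2.5,4.2,-2],[5,8.4,-4],[7.5,12.6,-6],[9.7,16.4,-8],[9.7,16.4,-8]],"turn":[[0,0,0],[0,0,0],[0,0,0],[0,0,0],[0,0,0]],"gripper":[0,0,0,0,0]}' 60
python3 - <<'E'
from workcell import bot
import cv2,pickle
f=bot.grab_frame("wrist"); pickle.dump(f,open("w1.pkl","wb")); cv2.imwrite("pics/w1.png",f["pixels"][:,:,::-1]); print(bot.observe()["qpos"], bot.observe()["position"])
E
```

```text
clock: 0.65
position: [0.3391, -0.4091, 0.2312]
tool_rot: [-3.141, 0.0, 0.392]
force: [0.5, -0.4, -0.4]
grip_width: 0.0852
finger_force: 0.0
clock: 1.15
position: [0.4373, -0.2413, 0.1494]
tool_rot: [-3.138, 0.0, 0.398]
force: [-0.6, -0.7, 0.0]
grip_width: 0.0852
finger_force: 0.0
[ 0.49271346  0.44213848 -0.13332528  1.99530912  0.08515622  0.71160253
 -0.86635861] [ 0.43674908 -0.24299774  0.14989168]
```

View pics/w1.png

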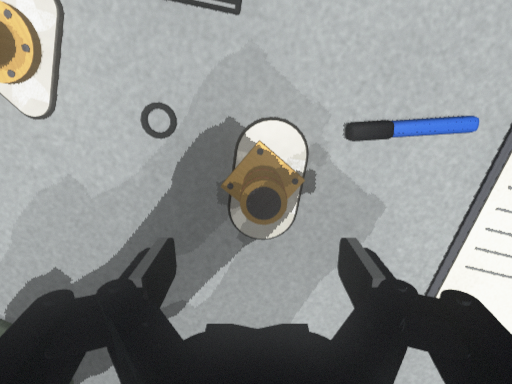

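The wrist view shows the neck top at (263,203) and the oblong plate's outline from (271,118) down to (263,238). I measure these against the world frame.

```bash
python3 - <<'E'
from geo import *
f=pickle.load(open("w1.pkl","rb"))
print("top",onz(f,(263,203.5),.075))
P=onz(f,[(271,119),(250,125),(294,126),(237,143),(307,150),(302,205),(230,207),(240,230),(264,238),(287,230)],.005)
v,r=fit(S["oblong"],P);print(v,(r*1e3).round(1))
E
```

```text
top [[ 0.43478262 -0.24715849]]
[ 0.43600107 -0.25332143  0.28587436] [-0.   1.2  0.8  1.3  1.3  4.7  1.8  1.9  0.2  0.8]
```

```bash
Z='"turn":[[0,0,0],[0,0,0],[0,0,0],[0,0,0],[0,0,0]]'; python3 -m crank '{"travel":[[0,0,-3],[0,0,-6],[0,0,-9],[0,0,-11.7],[0,0,-11.7]],"turn":[[0,0,0],[0,0,0],[0,0,0],[0,0,0],[0,0,0]],"gripper":[0,0,0,0,0]}' 60
python3 -m crank '{"travel":[[0,0,0],[0,0,0],[0,0,0],[0,0,0],[0,0,0]],"turn":[[0,0,0],[0,0,0],[0,0,0],[0,0,0],[0,0,0]],"gripper":[1,1,1,1,1]}' 60
python3 -m crank '{"travel":[[0,0,0],[0,0,0],[0,0,0],[0,0,0],[0,0,0]],"turn":[[0,0,0],[0,0,0],[0,0,0],[0,0,0],[0,0,0]],"gripper":[1,1,1,1,1]}' 60
```

```text
clock: 1.7
position: [0.4337, -0.247, 0.0321]
tool_rot: [-3.139, 0.003, 0.391]
force: [-0.2, 0.3, 0.1]
grip_width: 0.0858
finger_force: 0.0
clock: 2.2
position: [0.4363, -0.2473, 0.0357]
tool_rot: [3.14, -0.001, 0.391]
force: [-1.7, -1.4, 13.1]
grip_width: 0.0388
finger_force: 58.5
clock: 2.7
position: [0.4363, -0.2473, 0.0357]
tool_rot: [3.14, -0.001, 0.391]
force: [-2.3, -1.3, 13.8]
grip_width: 0.0389
finger_force: 58.5
```

```bash
python3 -m crank '{"travel":[[0,0,2],[0,0,5],[0,0,8],[0,0,10],[2,1.5,10]],"turn":[[0,0,0],[0,0,0],[0,0,0],[0,0,0],[0,0,0]],"gripper":[1,1,1,1,1]}' 60
python3 -m crank '{"travel":[[3.5,2.6,0],[7,5.2,0],[10.5,7.8,0],[14,10.3,0],[16,11.8,0]],"turn":[[0,0,0],[0,0,0],[0,0,0],[0,0,0],[0,0,0]],"gripper":[1,1,1,1,1]}' 60
python3 -m crank '{"travel":[[0,0,-3],[0,0,-6],[0,0,-8],[0,0,-9],[0,0,-9.2]],"turn":[[0,0,0],[0,0,0],[0,0,0],[0,0,0],[0,0,0]],"gripper":[1,1,1,1,1]}' 60
python3 - <<'E'
from workcell import bot
import cv2,pickle
d={n:bot.grab_frame(n) for n in("scene","side")}; pickle.dump(d,open("f1.pkl","wb"))
import numpy as np
a=cv2.resize(d["scene"]["pixels"][135:275,100:300,::-1],None,fx=4,fy=4,interpolation=2)
cv2.imwrite("pics/s1.png",a)
E
```

```text
clock: 3.2
position: [0.4548, -0.2342, 0.1375]
tool_rot: [3.138, -0.001, 0.388]
force: [0.3, -0.4, -5.0]
grip_width: 0.0391
finger_force: 62.0
clock: 3.7
position: [0.6178, -0.1107, 0.1348]
tool_rot: [-3.141, -0.002, 0.394]
force: [0.8, -0.3, -4.0]
grip_width: 0.0389
finger_force: 61.9
clock: 4.2
position: [0.6152, -0.1136, 0.0418]
tool_rot: [-3.141, 0.001, 0.392]
force: [-0.1, 0.3, -3.5]
grip_width: 0.0386
finger_force: 61.9
```

View pics/s1.png

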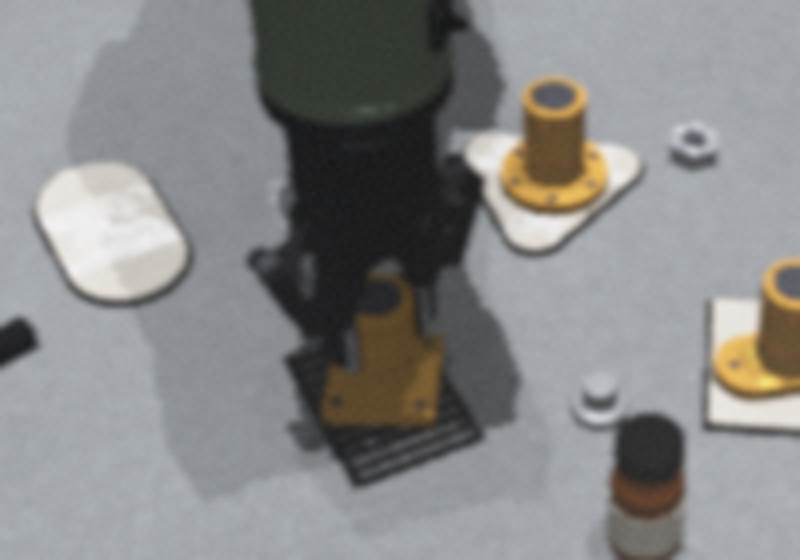

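The square fitting is held upright over the mat at (380,290) in the crop, and the oblong plate is now fully visible. I release, move over to the oblong fitting, and refit the plate.

```bash
python3 -m crank '{"travel":[[0,0,-0.4],[0,0,-0.6],[0,0,-0.6],[0,0,-0.6],[0,0,-0.6]],"turn":[[0,0,0],[0,0,0],[0,0,0],[0,0,0],[0,0,0]],"gripper":[1,1,1,0.3,0]}' 60
python3 -m crank '{"travel":[[0,0,0],[0,0,0],[0,0,0],[0,0,1],[0,0,3]],"turn":[[0,0,0],[0,0,0],[0,0,0],[0,0,0],[0,0,0]],"gripper":[0,0,0,0,0]}' 60
python3 -m crank '{"travel":[[0,0,4],[0,0,8],[0.5,3,8],[1.2,7.5,8],[2,11.5,8]],"turn":[[0,0,0],[0,0,0],[0,0,0],[0,0,0],[0,0,0]],"gripper":[0,0,0,0,0]}' 60
python3 -m crank '{"travel":[[1,5,0],[2.2,10,0],[2.2,11.6,0],[2.2,11.6,0],[2.2,11.6,0]],"turn":[[0,0,0],[0,0,0],[0,0,0],[0,0,0],[0,0,0]],"gripper":[0,0,0,0,0]}' 60
python3 - <<'E'
from geo import *
from workcell import bot
import cv2
f=pickle.load(open("f1.pkl","rb"))["scene"]
P=onz(f,(np.array([(36,210),(46,185),(75,166),(130,165),(159,190),(184,230),(185,260),(160,289),(115,299),(80,284),(56,250)])+.5)/4-.5+[100,135],.005)
v,r=fit(S["oblong"],P);print(v,(r*1e3).round(1))
f=bot.grab_frame("wrist"); pickle.dump(f,open("w2.pkl","wb")); cv2.imwrite("pics/w2.png",f["pixels"][:,:,::-1])
E
```

```text
clock: 4.8
position: [0.616, -0.1137, 0.0368]
tool_rot: [3.141, -0.001, 0.392]
force: [0.1, -0.0, -0.2]
grip_width: 0.0666
finger_force: 0.0
clock: 5.3
position: [0.6149, -0.1135, 0.066]
tool_rot: [-3.14, 0.002, 0.392]
force: [0.3, -0.2, -0.0]
grip_width: 0.0856
finger_force: 0.0
clock: 5.8
position: [0.6358, 0.0029, 0.1476]
tool_rot: [3.141, -0.001, 0.391]
force: [0.5, 0.3, -0.6]
grip_width: 0.0853
finger_force: 0.0
clock: 6.3
position: [0.6575, 0.1166, 0.1467]
tool_rot: [3.141, 0.0, 0.392]
force: [-0.1, -0.7, 0.1]
grip_width: 0.0854
finger_force: 0.0
[ 0.43634133 -0.25190255  0.261369  ] [ 1.   0.4  1.   0.6  1.8  1.6 -1.   1.5  1.8 -0.4  1.2]
```

View pics/w2.png

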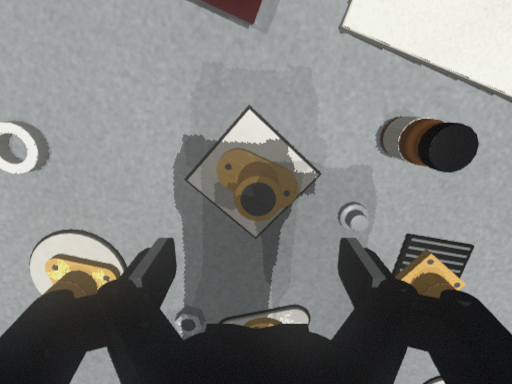

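The wrist view shows the oblong's neck top at (258,199) and the square plate's corners at (250,108), (319,174), (255,236) and (187,180).

```bash
python3 - <<'E'
from geo import *
f=pickle.load(open("w2.pkl","rb"))
print("top",onz(f,(258,199),.075))
P=onz(f,[(250,109),(318,174),(255,235),(188,180)],.005)
v,r=fit(S["square"],P);print(v,P.mean(0),(r*1e3).round(1))
E
```

```text
top [[0.65803506 0.11623862]]
[0.65694137 0.12134689 1.22621347] [0.65668687 0.12140733] [-0.  0. -0. -0.]
```

```bash
python3 -m crank '{"travel":[[0,0,-3],[0,0,-6],[0,0,-9],[0,0,-11.2],[0,0,-11.2]],"turn":[[0,0,0],[0,0,0],[0,0,0],[0,0,0],[0,0,0]],"gripper":[0,0,0,0,0]}' 60
python3 -m crank '{"travel":[[0,0,0],[0,0,0],[0,0,0],[0,0,0],[0,0,0]],"turn":[[0,0,0],[0,0,0],[0,0,0],[0,0,0],[0,0,0]],"gripper":[1,1,1,1,1]}' 60
python3 -m crank '{"travel":[[0,0,0],[0,0,0],[0,0,2],[0,0,6],[0,0,10.4]],"turn":[[0,0,0],[0,0,0],[0,0,0],[0,0,0],[0,0,0]],"gripper":[1,1,1,1,1]}' 60
```

```text
clock: 6.85
position: [0.656, 0.115, 0.0317]
tool_rot: [-3.142, 0.005, 0.39]
force: [-1.1, -0.1, 1.0]
grip_width: 0.0856
finger_force: 0.0
clock: 7.35
position: [0.6584, 0.1172, 0.036]
tool_rot: [3.141, -0.002, 0.391]
force: [-1.8, -2.2, 12.1]
grip_width: 0.0391
finger_force: 59.2
clock: 7.85
position: [0.6568, 0.1171, 0.1391]
tool_rot: [-3.141, 0.002, 0.392]
force: [0.5, 0.1, -2.8]
grip_width: 0.0387
finger_force: 61.0
```

```bash
python3 -m crank '{"travel":[[-1.5,-2.5,0],[-3.8,-6.3,0],[-6.2,-10.3,0],[-8.6,-14.3,0],[-11,-18.3,0]],"turn":[[0,0,0],[0,0,0],[0,0,0],[0,0,0],[0,0,0]],"gripper":[1,1,1,1,1]}' 60
python3 -m crank '{"travel":[[-2.4,-4,0],[-4.8,-8,0],[-7.2,-12,0],[-9.6,-16,0],[-11.2,-18.6,0]],"turn":[[0,0,0],[0,0,0],[0,0,0],[0,0,0],[0,0,0]],"gripper":[1,1,1,1,1]}' 60
python3 -m crank '{"travel":[[0,0,0],[0,0,-3],[0,0,-6],[0,0,-8.5],[0,0,-9.6]],"turn":[[0,0,0],[0,0,0],[0,0,0],[0,0,0],[0,0,0]],"gripper":[1,1,1,1,1]}' 60
python3 -m crank '{"travel":[[0,0,-0.3],[0,0,-0.6],[0,0,-0.6],[0,0,-0.6],[0,0,-0.6]],"turn":[[0,0,0],[0,0,0],[0,0,0],[0,0,0],[0,0,0]],"gripper":[1,1,1,0.4,0]}' 60
python3 -m crank '{"travel":[[0,0,0],[0,0,0],[0,0,0],[0,0,2],[0,0,5]],"turn":[[0,0,0],[0,0,0],[0,0,0],[0,0,0],[0,0,0]],"gripper":[0,0,0,0,0]}' 60
python3 -m crank '{"travel":[[0,0,4],[0,0,6],[0,0,6],[0,0,6],[0,0,6]],"turn":[[0,0,0],[0,0,0],[0,0,0],[0,0,0],[0,0,0]],"gripper":[0,0,0,0,0]}' 60
python3 - <<'E'
from workcell import bot
import cv2,pickle
f=bot.grab_frame("wrist"); pickle.dump(f,open("w3.pkl","wb")); cv2.imwrite("pics/w3.png",f["pixels"][:,:,::-1])
E
```

```text
clock: 8.35
position: [0.5464, -0.0671, 0.1389]
tool_rot: [3.141, -0.0, 0.392]
force: [0.8, -0.6, -3.7]
grip_width: 0.0385
finger_force: 61.3
clock: 8.85
position: [0.4335, -0.2545, 0.1389]
tool_rot: [3.141, 0.0, 0.389]
force: [0.4, 0.7, -3.2]
grip_width: 0.039
finger_force: 61.3
clock: 9.35
position: [0.4352, -0.2508, 0.0408]
tool_rot: [-3.14, 0.001, 0.392]
force: [-0.4, 0.5, -4.4]
grip_width: 0.0389
finger_force: 61.3
clock: 9.85
position: [0.4361, -0.2519, 0.0371]
tool_rot: [3.141, -0.001, 0.392]
force: [-0.8, 0.5, 0.8]
grip_width: 0.0643
finger_force: 0.0
clock: 10.35
position: [0.4348, -0.2511, 0.0858]
tool_rot: [-3.139, 0.002, 0.392]
force: [-0.4, -0.9, 0.9]
grip_width: 0.0859
finger_force: 0.0
clock: 10.85
position: [0.4352, -0.2514, 0.1454]
tool_rot: [-3.141, 0.001, 0.392]
force: [-0.8, -0.1, -1.5]
grip_width: 0.0856
finger_force: 0.0
```

View pics/w3.png

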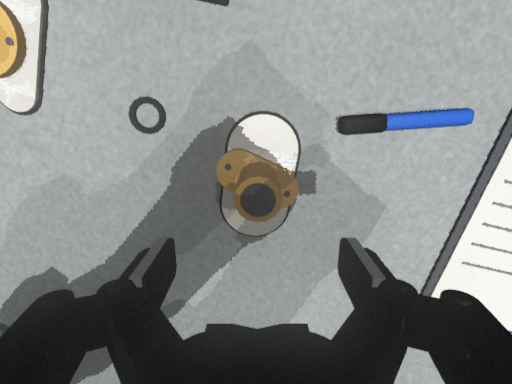

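The oblong stands upright in the middle of its plate, its flange centred near (257,180). Next I pick the square up from the mat.

```bash
python3 - <<'E'
from geo import *
f=pickle.load(open("w3.pkl","rb"))
print("flange",onz(f,[(228,166.5),(287,194)],.015).mean(0))
v,r=fit(S["oblong"],onz(f,[(263,112),(240,119),(287,119),(229,138),(299,148),(221,205),(232,228),(254,236),(279,228)],.005));print(v)
E
python3 -m crank '{"travel":[[3,2.3,0],[6.6,5.1,0],[10.2,7.8,0],[13.8,10.6,0],[18,13.8,0]],"turn":[[0,0,0],[0,0,0],[0,0,0],[0,0,0],[0,0,0]],"gripper":[0,0,0,0,0]}' 60
python3 -m crank '{"travel":[[0,0,0],[0,0,-3],[0,0,-7],[0,0,-10],[0,0,-11.2]],"turn":[[0,0,0],[0,0,0],[0,0,0],[0,0,0],[0,0,0]],"gripper":[0,0,0,0,0]}' 60
python3 -m crank '{"travel":[[0,0,0],[0,0,0],[0,0,0],[0,0,0],[0,0,0]],"turn":[[0,0,0],[0,0,0],[0,0,0],[0,0,0],[0,0,0]],"gripper":[0,1,1,1,1]}' 60
python3 -m crank '{"travel":[[0,0,0],[0,0,0],[0,0,2],[0,0,6],[0,0,10.4]],"turn":[[0,0,0],[0,0,0],[0,0,0],[0,0,0],[0,0,0]],"gripper":[1,1,1,1,1]}' 60
```

```text
flange [ 0.43521441 -0.25193253]
[ 0.43561934 -0.25274915  0.25086308]
clock: 11.4
position: [0.614, -0.1143, 0.1452]
tool_rot: [-3.141, 0.002, 0.391]
force: [-0.0, -1.0, 0.5]
grip_width: 0.0852
finger_force: 0.0
clock: 11.9
position: [0.6113, -0.1149, 0.0305]
tool_rot: [-3.139, 0.004, 0.392]
force: [-0.8, -0.5, 0.5]
grip_width: 0.0856
finger_force: 0.0
clock: 12.4
position: [0.614, -0.1153, 0.0357]
tool_rot: [3.141, -0.001, 0.392]
force: [-3.2, 0.2, 10.5]
grip_width: 0.0386
finger_force: 59.2
clock: 12.9
position: [0.6125, -0.1152, 0.139]
tool_rot: [-3.141, 0.002, 0.392]
force: [0.1, 0.4, -4.5]
grip_width: 0.0387
finger_force: 61.3
```

```bash
python3 -m crank '{"travel":[[0.5,2.6,0],[1.2,7,0],[2,11.4,0],[2.8,16,0],[3.5,20,0]],"turn":[[0,0,0],[0,0,0],[0,0,0],[0,0,0],[0,0,0]],"gripper":[1,1,1,1,1]}' 60
python3 -m crank '{"travel":[[0.6,3.6,0],[0.6,3.6,0],[0.6,3.6,-3],[0.6,3.6,-7],[0.6,3.6,-9.6]],"turn":[[0,0,0],[0,0,0],[0,0,0],[0,0,0],[0,0,0]],"gripper":[1,1,1,1,1]}' 60
python3 -m crank '{"travel":[[0,0,-0.2],[0,0,-0.4],[0,0,-0.6],[0,0,-0.6],[0,0,-0.6]],"turn":[[0,0,0],[0,0,0],[0,0,0],[0,0,0],[0,0,0]],"gripper":[1,1,1,0.4,0]}' 60
python3 -m crank '{"travel":[[0,0,0],[0,0,0],[0,0,0],[0,0,2],[0,0,5]],"turn":[[0,0,0],[0,0,0],[0,0,0],[0,0,0],[0,0,0]],"gripper":[0,0,0,0,0]}' 60
python3 -m crank '{"travel":[[0,0,4],[0,0,6],[0,0,6],[0,0,6],[0,0,6]],"turn":[[0,0,0],[0,0,0],[0,0,0],[0,0,0],[0,0,0]],"gripper":[0,0,0,0,0]}' 60
python3 - <<'E'
from workcell import bot
import cv2,pickle
f=bot.grab_frame("wrist"); pickle.dump(f,open("w4.pkl","wb")); cv2.imwrite("pics/w4.png",f["pixels"][:,:,::-1])
E
```

```text
clock: 13.4
position: [0.6483, 0.0873, 0.1387]
tool_rot: [-3.141, -0.0, 0.393]
force: [1.0, -0.2, -3.8]
grip_width: 0.0389
finger_force: 61.8
clock: 13.9
position: [0.6534, 0.1202, 0.0403]
tool_rot: [-3.141, 0.002, 0.392]
force: [-0.1, -0.3, -5.0]
grip_width: 0.0387
finger_force: 61.7
clock: 14.4
position: [0.6552, 0.1208, 0.0377]
tool_rot: [3.141, -0.002, 0.392]
force: [-0.1, 0.3, -0.1]
grip_width: 0.0644
finger_force: 0.0
clock: 14.9
position: [0.6533, 0.1205, 0.0854]
tool_rot: [-3.141, 0.003, 0.392]
force: [0.6, 0.5, 1.4]
grip_width: 0.0854
finger_force: 0.0
clock: 15.4
position: [0.6539, 0.1205, 0.1453]
tool_rot: [-3.141, 0.001, 0.392]
force: [-0.1, -0.1, 0.3]
grip_width: 0.0854
finger_force: 0.0
```

View pics/w4.png

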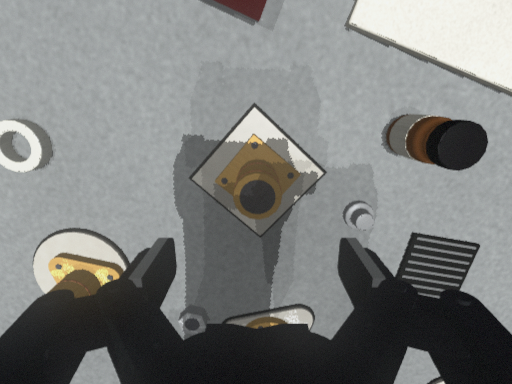

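The square stands centred on the square plate, its neck top at (258,196). On to the round fitting.

```bash
python3 -m crank '{"travel":[[-4,-2,0],[-8.2,-4,0],[-12.4,-6.1,0],[-16.6,-8.2,0],[-19.1,-9.4,0]],"turn":[[0,0,0],[0,0,0],[0,0,0],[0,0,0],[0,0,0]],"gripper":[0,0,0,0,0]}' 60
python3 -m crank '{"travel":[[0,0,0],[0,0,0],[0,0,0],[0,0,0],[0,0,0]],"turn":[[0,0,0],[0,0,0],[0,0,0],[0,0,0],[0,0,0]],"gripper":[0,0,0,0,0]}' 60
python3 - <<'E'
from geo import *
from workcell import bot
import cv2
f=pickle.load(open("w4.pkl","rb"))
print("sq top",onz(f,(258,196),.075),"plate",onz(f,[(254,106),(324,171),(260,234),(192,178)],.005).mean(0))
f=bot.grab_frame("wrist"); pickle.dump(f,open("w5.pkl","wb")); cv2.imwrite("pics/w5.png",f["pixels"][:,:,::-1])
E
```

```text
clock: 15.95
position: [0.4601, 0.025, 0.1457]
tool_rot: [-3.141, 0.003, 0.391]
force: [0.9, -0.3, -0.5]
grip_width: 0.0853
finger_force: 0.0
clock: 16.45
position: [0.4637, 0.027, 0.146]
tool_rot: [-3.141, 0.0, 0.392]
force: [-0.2, -1.2, 0.1]
grip_width: 0.0856
finger_force: 0.0
sq top [[0.65707174 0.12134969]] plate [0.65721711 0.12178584]
```

View pics/w5.png

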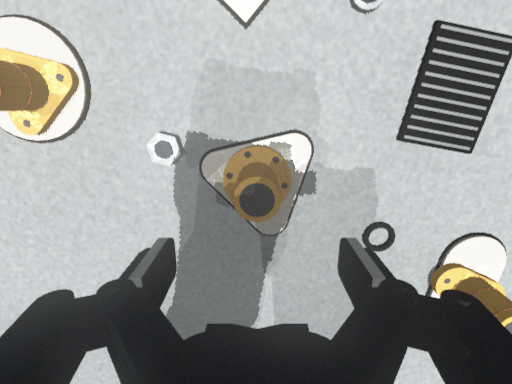

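The round's neck top is at (257,200). The triangle plate has corners near (203,160), (309,135) and (271,235).

```bash
python3 - <<'E'
from geo import *
f=pickle.load(open("w5.pkl","rb"))
print("top",onz(f,(257,200),.075))
v,r=fit(S["triangle"],onz(f,[(201,165),(207,155),(255,141),(300,132),(312,141),(302,182),(286,227),(270,234),(256,227),(229,201)],.005));print(v,(r*1e3).round(1))
E
python3 -m crank '{"travel":[[0,0,-3],[0,0,-6],[0,0,-9],[0,0,-11.2],[0,0,-11.2]],"turn":[[0,0,0],[0,0,0],[0,0,0],[0,0,0],[0,0,0]],"gripper":[0,0,0,0,0]}' 60
python3 -m crank '{"travel":[[0,0,0],[0,0,0],[0,0,0],[0,0,0],[0,0,0]],"turn":[[0,0,0],[0,0,0],[0,0,0],[0,0,0],[0,0,0]],"gripper":[0,1,1,1,1]}' 60
python3 -m crank '{"travel":[[0,0,0],[0,0,0],[0,0,2],[0,0,6],[0,0,10.4]],"turn":[[0,0,0],[0,0,0],[0,0,0],[0,0,0],[0,0,0]],"gripper":[1,1,1,1,1]}' 60
```

```text
top [[0.46325548 0.027172  ]]
[0.46329734 0.02178593 3.77081935] [1.4 0.3 0.3 0.7 1.6 0.5 1.  0.2 0.9 0.9]
clock: 17.0
position: [0.4621, 0.0267, 0.0321]
tool_rot: [-3.141, 0.004, 0.392]
force: [0.0, 0.4, 0.9]
grip_width: 0.0855
finger_force: 0.0
clock: 17.5
position: [0.4638, 0.0267, 0.0351]
tool_rot: [3.141, -0.001, 0.392]
force: [-3.0, 1.1, 13.3]
grip_width: 0.0389
finger_force: 58.4
clock: 18.0
position: [0.4624, 0.0266, 0.1391]
tool_rot: [-3.141, 0.002, 0.392]
force: [1.1, -0.1, -4.1]
grip_width: 0.0386
finger_force: 61.4
```

```bash
python3 -m crank '{"travel":[[2,-1.9,0],[5.3,-4.9,0],[8.6,-8,0],[11.9,-11,0],[15.2,-14.1,0]],"turn":[[0,0,0],[0,0,0],[0,0,0],[0,0,0],[0,0,0]],"gripper":[1,1,1,1,1]}' 60
python3 -m crank '{"travel":[[0,0,0],[0,0,0],[0,0,-3],[0,0,-7],[0,0,-9.6]],"turn":[[0,0,0],[0,0,0],[0,0,0],[0,0,0],[0,0,0]],"gripper":[1,1,1,1,1]}' 60
python3 -m crank '{"travel":[[0,0,-0.2],[0,0,-0.4],[0,0,-0.6],[0,0,-0.6],[0,0,-0.6]],"turn":[[0,0,0],[0,0,0],[0,0,0],[0,0,0],[0,0,0]],"gripper":[1,1,1,0.4,0]}' 60
python3 -m crank '{"travel":[[0,0,0],[0,0,0],[0,0,0],[0,0,2],[0,0,5]],"turn":[[0,0,0],[0,0,0],[0,0,0],[0,0,0],[0,0,0]],"gripper":[0,0,0,0,0]}' 60
python3 -m crank '{"travel":[[0,0,4],[0,0,6],[0,0,6],[0,0,6],[0,0,6]],"turn":[[0,0,0],[0,0,0],[0,0,0],[0,0,0],[0,0,0]],"gripper":[0,0,0,0,0]}' 60
```

```text
clock: 18.5
position: [0.6162, -0.1157, 0.1384]
tool_rot: [-3.141, 0.0, 0.392]
force: [0.7, 0.6, -3.6]
grip_width: 0.0389
finger_force: 62.1
clock: 19.0
position: [0.6139, -0.1131, 0.0404]
tool_rot: [-3.14, 0.002, 0.393]
force: [-0.1, -0.1, -3.5]
grip_width: 0.0386
finger_force: 62.3
clock: 19.5
position: [0.6162, -0.1144, 0.0376]
tool_rot: [3.141, -0.002, 0.392]
force: [-0.4, -0.1, 1.1]
grip_width: 0.064
finger_force: 0.0
clock: 20.0
position: [0.6144, -0.1141, 0.0855]
tool_rot: [-3.14, 0.003, 0.392]
force: [0.5, -0.3, -0.0]
grip_width: 0.0859
finger_force: 0.0
clock: 20.5
position: [0.6149, -0.1143, 0.1454]
tool_rot: [-3.141, 0.001, 0.392]
force: [0.6, 0.6, -0.9]
grip_width: 0.0855
finger_force: 0.0
```

```bash
python3 -m crank '{"travel":[[-1.2,3,0],[-3,7.4,0],[-4.8,11.9,0],[-6.6,16.4,0],[-8.4,20.8,0]],"turn":[[0,0,0],[0,0,0],[0,0,0],[0,0,0],[0,0,0]],"gripper":[0,0,0,0,0]}' 60
python3 -m crank '{"travel":[[-1.8,4.4,0],[-3.6,8.8,0],[-5.4,13.2,0],[-6.6,16.4,0],[-6.6,16.4,0]],"turn":[[0,0,0],[0,0,0],[0,0,0],[0,0,0],[0,0,0]],"gripper":[0,0,0,0,0]}' 60
python3 -m crank '{"travel":[[0,0,0],[0,0,0],[0,0,0],[0,0,0],[0,0,0]],"turn":[[0,0,0],[0,0,0],[0,0,0],[0,0,0],[0,0,0]],"gripper":[0,0,0,0,0]}' 60
python3 - <<'E'
from geo import *
from workcell import bot
import cv2
f=bot.grab_frame("wrist"); pickle.dump(f,open("w6.pkl","wb")); cv2.imwrite("pics/w6.png",f["pixels"][:,:,::-1]); print(bot.observe()["qpos"].round(2) if hasattr(bot.observe()["qpos"],'round') else bot.observe()["qpos"])
E
```

```text
clock: 21.0
position: [0.53, 0.0952, 0.1454]
tool_rot: [-3.141, 0.001, 0.392]
force: [0.8, 0.8, -0.3]
grip_width: 0.0856
finger_force: 0.0
clock: 21.5
position: [0.4628, 0.2624, 0.1455]
tool_rot: [-3.14, 0.001, 0.398]
force: [0.3, -0.1, 0.5]
grip_width: 0.0853
finger_force: 0.0
clock: 22.0
position: [0.4657, 0.2571, 0.1463]
tool_rot: [3.142, 0.0, 0.391]
force: [0.1, 0.5, -0.4]
grip_width: 0.0858
finger_force: 0.0
[-0.49  0.49 -0.17  1.92  0.12  0.74 -1.9 ]
```

View pics/w6.png

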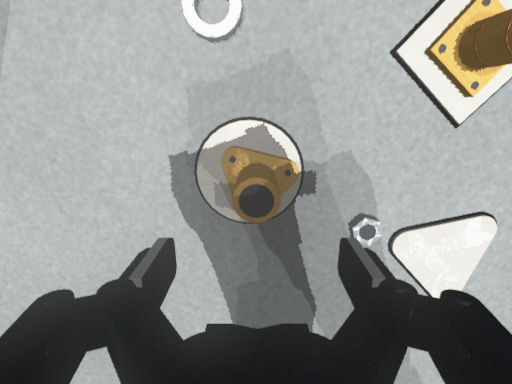

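The triangle's neck top is at (256,201), aligned with the tool as before. The round plate's circle is centred near (249,170).

```bash
python3 - <<'E'
from geo import *
f=pickle.load(open("w6.pkl","rb"))
print("top",onz(f,(256,201),.075))
v,r=fit(S["round"],onz(f,[(196,170),(302,170),(249,119),(249,222),(212,132),(287,133),(286,207),(212,208)],.005));print(v,(r*1e3).round(1))
E
python3 -m crank '{"travel":[[0,0,-3],[0,0,-6],[0,0,-9],[0,0,-11.2],[0,0,-11.2]],"turn":[[0,0,0],[0,0,0],[0,0,0],[0,0,0],[0,0,0]],"gripper":[0,0,0,0,0]}' 60
python3 -m crank '{"travel":[[0,0,0],[0,0,0],[0,0,0],[0,0,0],[0,0,0]],"turn":[[0,0,0],[0,0,0],[0,0,0],[0,0,0],[0,0,0]],"gripper":[0,1,1,1,1]}' 60
python3 -m crank '{"travel":[[0,0,0],[0,0,0],[0,0,2],[0,0,6],[0,0,10.4]],"turn":[[0,0,0],[0,0,0],[0,0,0],[0,0,0],[0,0,0]],"gripper":[1,1,1,1,1]}' 60
```

```text
top [[0.46405438 0.25766104]]
[0.46698161 0.26725164 5.93476469] [0.4 0.7 0.  0.8 1.  1.7 0.3 1.4]
clock: 22.55
position: [0.4641, 0.2568, 0.032]
tool_rot: [3.141, 0.004, 0.392]
force: [-0.9, -0.3, 0.4]
grip_width: 0.0853
finger_force: 0.0
clock: 23.05
position: [0.4658, 0.2578, 0.0353]
tool_rot: [-3.141, -0.001, 0.392]
force: [-2.1, -1.5, 12.6]
grip_width: 0.0388
finger_force: 58.8
clock: 23.55
position: [0.4646, 0.2572, 0.139]
tool_rot: [3.141, 0.002, 0.392]
force: [0.5, 1.1, -3.0]
grip_width: 0.0388
finger_force: 61.1
```

```bash
python3 -m crank '{"travel":[[0,-3,0],[-0.1,-7.5,0],[-0.1,-12,0],[-0.2,-16.5,0],[-0.2,-20.5,0]],"turn":[[0,0,0],[0,0,0],[0,0,0],[0,0,0],[0,0,0]],"gripper":[1,1,1,1,1]}' 60
python3 -m crank '{"travel":[[0,-3,0],[0,-3,0],[0,-3,-3],[0,-3,-7],[0,-3,-9.6]],"turn":[[0,0,0],[0,0,0],[0,0,0],[0,0,0],[0,0,0]],"gripper":[1,1,1,1,1]}' 60
python3 -m crank '{"travel":[[0,0,-0.2],[0,0,-0.4],[0,0,-0.6],[0,0,-0.6],[0,0,-0.6]],"turn":[[0,0,0],[0,0,0],[0,0,0],[0,0,0],[0,0,0]],"gripper":[1,1,1,0.4,0]}' 60
python3 -m crank '{"travel":[[0,0,0],[0,0,0],[0,0,0],[0,0,2],[0,0,5]],"turn":[[0,0,0],[0,0,0],[0,0,0],[0,0,0],[0,0,0]],"gripper":[0,0,0,0,0]}' 60
python3 -m crank '{"travel":[[0,0,4],[0,0,6],[0,0,6],[0,0,6],[0,0,6]],"turn":[[0,0,0],[0,0,0],[0,0,0],[0,0,0],[0,0,0]],"gripper":[0,0,0,0,0]}' 60
python3 - <<'E'
from workcell import bot
import cv2,pickle
f=bot.grab_frame("wrist"); pickle.dump(f,open("w7.pkl","wb")); cv2.imwrite("pics/w7.png",f["pixels"][:,:,::-1])
E
```

```text
clock: 24.05
position: [0.4628, 0.0504, 0.1385]
tool_rot: [3.141, 0.0, 0.391]
force: [1.4, 0.1, -2.9]
grip_width: 0.0387
finger_force: 61.6
clock: 24.55
position: [0.4629, 0.0231, 0.0407]
tool_rot: [-3.141, 0.0, 0.392]
force: [0.5, 0.6, -3.8]
grip_width: 0.0391
finger_force: 61.6
clock: 25.05
position: [0.4641, 0.0227, 0.0373]
tool_rot: [3.141, -0.002, 0.392]
force: [0.3, 0.2, -0.3]
grip_width: 0.0645
finger_force: 0.0
clock: 25.55
position: [0.4624, 0.0227, 0.0859]
tool_rot: [-3.141, 0.003, 0.392]
force: [0.5, -0.7, -0.1]
grip_width: 0.0856
finger_force: 0.0
clock: 26.05
position: [0.4629, 0.0226, 0.1455]
tool_rot: [-3.141, 0.001, 0.392]
force: [-0.6, 0.0, 0.2]
grip_width: 0.0854
finger_force: 0.0
```

View pics/w7.png

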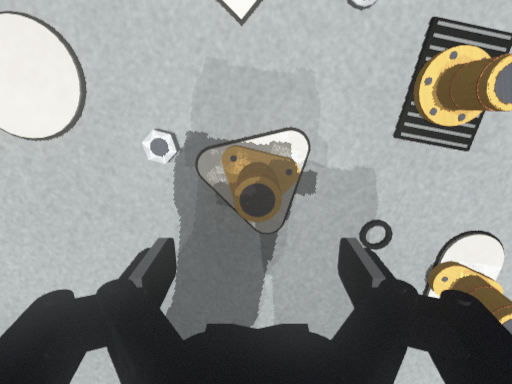

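The triangle stands centred on the triangle plate, and the round waits on the mat. Last pick now.

```bash
python3 - <<'E'
from geo import *
f=pickle.load(open("w7.pkl","rb"))
print("top",onz(f,(257.5,200),.075))
v,r=fit(S["triangle"],onz(f,[(197,164),(203,154),(251,139),(297,129),(309,138),(299,181),(283,226),(267,233),(252,226),(225,199)],.005));print(v)
E
python3 -m crank '{"travel":[[2,-1.8,0],[5.3,-4.8,0],[8.6,-7.8,0],[11.9,-10.8,0],[15.2,-13.7,0]],"turn":[[0,0,0],[0,0,0],[0,0,0],[0,0,0],[0,0,0]],"gripper":[0,0,0,0,0]}' 60
python3 -m crank '{"travel":[[0,0,0],[0,0,0],[0,0,-4],[0,0,-8],[0,0,-11.2]],"turn":[[0,0,0],[0,0,0],[0,0,0],[0,0,0],[0,0,0]],"gripper":[0,0,0,0,0]}' 60
python3 -m crank '{"travel":[[0,0,0],[0,0,0],[0,0,0],[0,0,0],[0,0,0]],"turn":[[0,0,0],[0,0,0],[0,0,0],[0,0,0],[0,0,0]],"gripper":[0,1,1,1,1]}' 60
python3 -m crank '{"travel":[[0,0,0],[0,0,0],[0,0,2],[0,0,6],[0,0,10.4]],"turn":[[0,0,0],[0,0,0],[0,0,0],[0,0,0],[0,0,0]],"gripper":[1,1,1,1,1]}' 60
```

```text
top [[0.46273457 0.02244935]]
[0.46279262 0.02123577 1.67784505]
clock: 26.6
position: [0.6161, -0.1158, 0.145]
tool_rot: [-3.141, 0.002, 0.392]
force: [-0.1, -0.1, -0.4]
grip_width: 0.0854
finger_force: 0.0
clock: 27.1
position: [0.614, -0.113, 0.032]
tool_rot: [-3.14, 0.001, 0.393]
force: [0.2, 0.7, -0.4]
grip_width: 0.0854
finger_force: 0.0
clock: 27.6
position: [0.6162, -0.1143, 0.0361]
tool_rot: [3.141, -0.002, 0.392]
force: [-2.9, 1.9, 10.9]
grip_width: 0.039
finger_force: 59.0
clock: 28.1
position: [0.6146, -0.1142, 0.1394]
tool_rot: [-3.141, 0.001, 0.392]
force: [0.6, -1.0, -3.0]
grip_width: 0.0388
finger_force: 61.3
```

Delta to the round plate from (0.616, -0.1143) to (0.467, 0.267) is (-14.9, 38.1) cm.

```bash
python3 -m crank '{"travel":[[-1.2,3,0],[-2.9,7.4,0],[-4.6,11.9,0],[-6.3,16.2,0],[-8,20.5,0]],"turn":[[0,0,0],[0,0,0],[0,0,0],[0,0,0],[0,0,0]],"gripper":[1,1,1,1,1]}' 60
python3 -m crank '{"travel":[[-1.7,4.4,0],[-3.4,8.8,0],[-5.1,13.2,0],[-6.9,17.6,0],[-6.9,17.6,0]],"turn":[[0,0,0],[0,0,0],[0,0,0],[0,0,0],[0,0,0]],"gripper":[1,1,1,1,1]}' 60
python3 -m crank '{"travel":[[0,0,0],[0,0,-3],[0,0,-6],[0,0,-8.5],[0,0,-9.6]],"turn":[[0,0,0],[0,0,0],[0,0,0],[0,0,0],[0,0,0]],"gripper":[1,1,1,1,1]}' 60
python3 -m crank '{"travel":[[0,0,-0.2],[0,0,-0.4],[0,0,-0.6],[0,0,-0.6],[0,0,-0.6]],"turn":[[0,0,0],[0,0,0],[0,0,0],[0,0,0],[0,0,0]],"gripper":[1,1,1,0.4,0]}' 60
python3 -m crank '{"travel":[[0,0,0],[0,0,0],[0,0,0],[0,0,2],[0,0,5]],"turn":[[0,0,0],[0,0,0],[0,0,0],[0,0,0],[0,0,0]],"gripper":[0,0,0,0,0]}' 60
python3 -m crank '{"travel":[[0,0,4],[0,0,8],[0,0,11],[0,0,11],[0,0,11]],"turn":[[0,0,0],[0,0,0],[0,0,0],[0,0,0],[0,0,0]],"gripper":[0,0,0,0,0]}' 60
python3 - <<'E'
from workcell import bot
import cv2,pickle
d={n:bot.grab_frame(n) for n in("scene","side","wrist")}; pickle.dump(d,open("f9.pkl","wb"))
import numpy as np
a=np.hstack([cv2.resize(d["wrist"]["pixels"],(400,300)),cv2.resize(d["side"]["pixels"],(400,300))])
b=cv2.resize(d["scene"]["pixels"][120:280,90:390],(562,300))
b=np.hstack([b,np.zeros((300,238,3),np.uint8)])
cv2.imwrite("pics/end.png",np.vstack([a,b])[:,:,::-1])
E
```

```text
clock: 28.6
position: [0.5345, 0.0922, 0.1391]
tool_rot: [3.141, -0.001, 0.392]
force: [1.0, 0.6, -3.7]
grip_width: 0.0388
finger_force: 61.8
clock: 29.1
position: [0.4633, 0.2734, 0.1391]
tool_rot: [-3.138, -0.001, 0.4]
force: [-0.1, -0.6, -4.7]
grip_width: 0.0385
finger_force: 61.9
clock: 29.6
position: [0.4662, 0.2649, 0.0407]
tool_rot: [3.141, 0.002, 0.39]
force: [0.2, 0.1, -3.7]
grip_width: 0.0388
finger_force: 62.2
clock: 30.1
position: [0.4669, 0.267, 0.0371]
tool_rot: [-3.141, -0.001, 0.392]
force: [0.4, -0.7, 0.2]
grip_width: 0.0645
finger_force: 0.0
clock: 30.6
position: [0.4655, 0.2662, 0.0857]
tool_rot: [3.141, 0.003, 0.392]
force: [0.2, -0.5, 0.4]
grip_width: 0.0856
finger_force: 0.0
clock: 31.1
position: [0.4665, 0.2667, 0.1966]
tool_rot: [-3.141, -0.001, 0.392]
force: [-0.3, -0.5, -0.9]
grip_width: 0.0859
finger_force: 0.0
```

View pics/end.png

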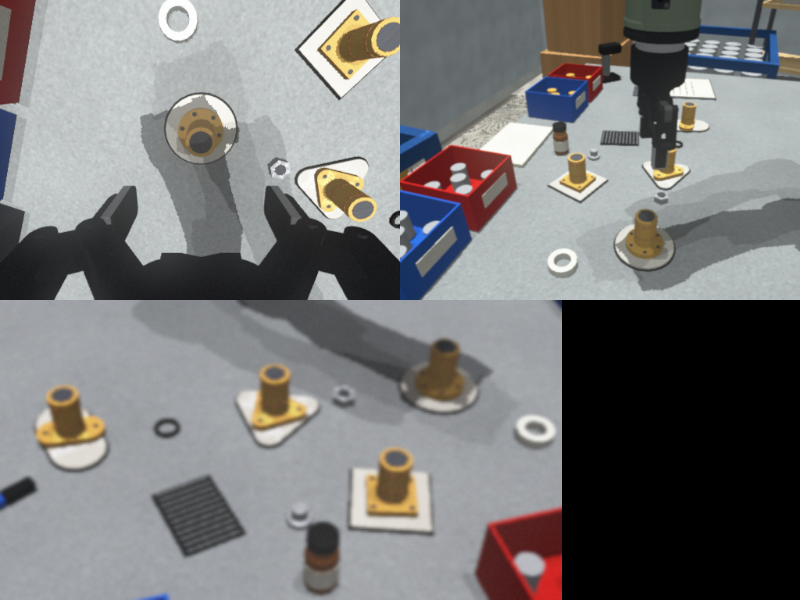

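All four fittings stand upright on their matching plates, the jar is standing at (322,558), and the gripper is clear.

```bash
python3 -c "from workcell import bot; print(bot.job_done())"
```

```text
the job is handed in; nothing more can be done
None
```

The job is handed in: each of the four fittings stands upright in the middle of its matching plate and is let go, the jar is still standing, and the robot's clock read about 31 s.

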